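# Crack the dry-store tub open with the lid lifter

### The job

Take the orange-handled lid lifter up and off its two-pronged stand, put its hook under the steel bail on the lid of the blue dry-store tub, and pull up until the lid breaks free of its sticky seal. Do not let the lid fly wide open: finish while still holding the lifter in the gripper with the lid hanging on its hook, the bail steady about 20 mm above where it was when shut. Touch the lid with nothing but the lifter, and leave the medicines and the tape roll where they are.

Things in the scene. Friction and masses are not known exactly. Their poses are not given: they have to be found in the camera images.
- grip (a point): Centre of the lid lifter's orange T-handle: a bar 24 mm (x) by 120 mm (y) by 26 mm high. Lifter axes: x the way the hook points, z up. It hangs with the handle's underside on the stand's two prongs, rod between them. Grip it from above at the middle, fingers closing along x.
- lifter: The whole lid lifter, about 180 g; origin and axes as point grip. An 8 mm steel rod runs straight down from the handle to an 8 mm thick foot along +x that turns up at its end. Below the handle's centre: foot underside 124 mm, foot top 116 mm, top of the upturned tip 104 mm. The tip is centred 34 mm in front of the rod's axis.
- crook (a point): Middle of the lifter hook's seat, on the foot's top surface half-way between rod and upturned tip: 19 mm along +x and 116 mm below the handle's centre; axes of the lifter. The clear seat is 26 mm long.
- seat (a point): Where the handle hangs on the stand: half-way between the two prongs, 183 mm above the table, the height of the hanging handle's centre. Axes of the stand: the prongs point along -x, towards the robot. The handle may sit up to 12 mm nearer to or farther from the prong tips than this point.
- stand: Fixed dark steel stand, origin on the table under the seat. Prongs 10 mm thick, 84 mm apart centre to centre (along y), tops 170 mm high, ending 36 mm before the seat in upturned tips that rise to 183 mm. Two posts as high as the prongs stand 90 mm behind the seat (+x); foot plate 170 x 150 mm, 12 mm thick.
- bail (a point): Middle of the steel bail on the lid: centre of its level bar, 8 mm thick, 80 mm long along y, on two upright legs; 157 mm above the table when shut. Opening under the bar 39 mm high, 72 mm wide: the hook goes in level, along +x. Axes of the lid: x from bail to hinge, y along the bar, z up. It stands 32 mm behind the lid's front edge, the one nearer the robot.
- tub: Blue dry-store tub, 220 (x) by 190 mm, fixed to the table; origin at the centre of its underside. Its lid is a white plate 224 x 194 mm, underside 104 mm and top 114 mm above the table, hinged along the far (+x) edge, 190 mm behind the bail. Axes as the lid's when shut.
- lid (a joint): Opening of the lid, rad: 0 shut, growing as the bail goes up (about 19 mm of rise per 0.1 rad; stops at 0.6). The rubber seal sticks: it takes 14 to 20 N upwards at the bail, reached within the first 2 mm, to break it; after that the pull fades to about 6 to 11 N at 20 mm. Let go, the lid falls shut and seals again.
- syrup: Bystander: small amber glass bottle, white cap, 44 mm across, 85 mm high; origin at the centre of its underside.
- pills: Bystander: white pill jar, green lid, 56 mm across, 70 mm high; origin at the centre of its underside.
- tape: Bystander: roll of white tape lying flat, 90 mm across, 48 mm high; origin at the centre of its underside.
- carton_green: Bystander: green and white medicine carton, 50 x 90 mm, 120 mm high; origin at the centre of its underside.
- carton_blue: Bystander: blue and white medicine carton, 60 x 80 mm, 45 mm high; origin at the centre of its underside.
- carton_red: Bystander: red and white medicine carton, 45 x 80 mm, 90 mm high; origin at the centre of its underside.
There are look-alikes about, which are no part of the job. Leave any turquoise look-alike of the stand alone.

How it is judged (in metres and radians):
On the way, in this order (a step that is already met when the one before it is completed fails the run):
1. the lifter is off its stand, carried in the gripper (distance between grip and seat above 0.08 m and contact force between the fingers and lifter above 1 N and contact force between lifter and stand below 0.1 N and value of joint lid below 0.01 rad), for 0.2 s.
2. the lid has been pulled free of its seal by the lifter (value of joint lid above 0.03 rad and contact force between lifter and lid above 0.8 N and contact force between the fingers and lifter above 1 N), for 0.1 s.
At the end, for the whole second after the job is handed in: The lid is held open by 0.055 to 0.165 rad (the bail 10 to 31 mm above its shut height) and at rest (under 0.05 rad/s), hanging on the lifter's hook under the bail, the lifter roughly upright (within 0.45 rad), in the gripper and clear of its stand (value of joint lid between 0.055 and 0.165 rad and velocity of joint lid between -0.05 and 0.05 rad/s and contact force between lifter and lid above 0.8 N and contact force between the fingers and lifter above 2 N and contact force between lifter and stand below 0.1 N and horizontal distance between crook and bail below 0.045 m and height (world z) of grip above 0.2 m and angle between grip's own z axis and vertical below 0.45 rad); the arm keeps its last pose, push and grip.
It fails at once if the lid flies wide open (over 0.3 rad, the bail up by more than about 55 mm) (value of joint lid above 0.3 rad).
It fails at once if the gripper or arm touches the lid (contact force between any of the fingers, the arm and lid above 1 N).
It fails at once if a medicine or the tape roll is moved more than 25 mm or tipped by more than 0.4 rad (distance of any of syrup, pills, tape, carton_green, carton_blue, carton_red from where it was at the start of the episode above 0.025 m or angle between any of syrup, pills, tape, carton_green, carton_blue, carton_red's own z axis and vertical above 0.4 rad).
It also fails if it takes over 48 s, if anything falls off the work surface, if the arm or the gripper's body presses on something with over 40 N, if the wrist force passes 120 N, or if a joint passes its speed limit or range.

### The arm

A 7-joint arm with a two-finger parallel gripper is mounted at the origin on the work surface. World frame = base frame: x ahead of the robot, y to its left, z up, the work surface at z = 0. Lengths are in mm, angles in rad, forces in N, time in s.
With the tool pointing down it reaches from about 400 to 875 mm from the base axis. Payload 4.4 kg.
Tool frame: the origin (TCP) lies between the finger pads; the fingertips stand 22 mm ahead of it and the grasp point (between the pads) lies 3 mm ahead of it; z points along the fingers, y is the line along which they close (so a half turn about z gives the same grasp; the last joint's range is limited). The gripper opens to 85 mm and grips with 20 to 120 N. Pads are 22 mm wide; open, the fingers measure 114 mm over their backs; the gripper's body (76 mm by 85 mm) begins 54 mm behind the grasp point. The pads swing forward as they close: fully open they stand 13 mm farther back than shut.
Start: joints at [1.2, 0.628, 0.038, 1.517, -0.027, 0.996, -0.02], TCP at [195.093, -620.045, 253.313] pointing down, gripper open.
Joint ranges: [-3.06, 3.06], [-0.37, 2.12], [-1.25, 1.32], [0.18, 2.47], [-1.1, 4.24], [0.23, 1.98], [-2.94, 2.94]. Speed limits (rad/s): [2.57, 2.57, 3.14, 3.14, 3.14, 3.14, 3.14].

### API

Orientations are given as [roll, pitch, yaw] about the fixed x, y, z axes, in that order (R = Rz(yaw) Ry(pitch) Rx(roll)).
In Python, from cell import ctrl gives the robot as it stands.
- The arm moves only by the tool step_arm, never from a script. Its argument "plan" is a list of rows, each an object of numbers: "dx", "dy", "dz": the shift along the tool's x, y, z scaled (see below); "ax", "ay", "az": the turn, a rotation vector about the tool's x, y, z scaled (see below); "gripper": the opening, from 0 (shut) to 1 (fully open). A call has 1 to 20 rows; each row shifts and turns the commanded pose from where the row before left it, along the tool's axes as they then stand; what a row does not reach is not made up. The controller multiplies each number of a shift by 0.3 m and each number of a turn by 90 degrees. A row lasts 1/8 s, in which the tool goes at most 62.5 mm and 10.7 degrees, less where a joint would pass 70% of its speed; a pose out of reach is approached as far as the arm can. A call with a number of a shift or a turn outside -1 to 1 is refused whole. A call with a gripper value outside its range is refused whole. The fingers move at their own pace and stop on an object; the grip force is fixed at half the most. Time passes only in rows, so rows that do not move let the fingers close. It gives the time, the measured TCP pose, the force, the opening and the grip force at its end, in the units of the state.
- ctrl.read_state(): the state, without advancing time (a new reading comes with each control period).
- ctrl.get_image(name): name is "side" or "top" or "wrist"; returns a dict with "color" (480x640x3 uint8, red, green, blue), "range_z" (480x640 float32, mm along the optical axis (not along the pixel's ray), 0 where there is no reading), "fx", "fy", "cx", "cy" (pixels), "T" (4x4, takes a point from camera to world coordinates); the wrist camera has in their place "T_tool_cam" (4x4, takes a point from camera to tool coordinates, whose origin is the TCP and whose axes are the flange's). Camera axes: x right, y down, z forward; pixel columns grow to the right and rows downward; lengths in mm; the calibration is good to about 2 mm. A picture is of the moment at which its call begins: read the wrist's pose just before it.
- ctrl.finish_job(): hands the job in; it is judged then, once.
The state is a dict: "clock": time; "qpos": joint angles; "qd": joint speeds; "tau": joint torques, N m; "eef_pos": TCP position; "tool_rot": TCP orientation; "force": force on the tool from outside, world axes, zero at the start; "torque": the same for the moment, N m; "width": finger opening in mm; "gripper_force": force on a finger pad.
Only numpy, scipy, OpenCV 4.12 (cv2) and the standard library are available. Lean on these libraries where they do the work, as an engineer would, in place of code of your own. Each camera call takes 0.05 s, during which the arm holds its last target. There are 200 camera calls.

## Working session

There is one attempt and no reset: what is moved stays moved. The work goes in short steps, Python scripts to look and compute and a tool call to move; the robot and the scene stay as the last step left them, time stands still between calls to the robot, and variables do not carry over. Pictures are saved under pics/ and viewed, at most 10 in all, crops included, and the job is handed in when it is done.

Besides the shell and the picture viewer there is one more tool, called by a JSON object that holds its "name" and its "arguments". step_arm: Moves the arm, as the interface text tells. Shifts and turns lie within -1 to 1; 1 stands for 0.3 m of shift or 90 degrees of turn. Its arguments: {"type":"object","properties":{"plan":{"type":"array"}},"required":["plan"]}

```bash
mkdir -p pics; ls
cat > h.py <<'E'
import numpy as np,cv2
from cell import ctrl
from scipy.spatial.transform import Rotation as R
def tool():
    s=ctrl.read_state();T=np.eye(4);T[:3,:3]=R.from_euler('xyz',s['tool_rot']).as_matrix();T[:3,3]=s['eef_pos'];return T
def shot(n):
    Tt=tool();im=ctrl.get_image(n)
    if n=='wrist': im['T']=Tt@im['T_tool_cam']
    np.savez('%s.npz'%n,**im);return im
def pts(im):
    z=im['range_z'].astype(float);v,u=np.mgrid[:480,:640]
    P=np.stack([(u-im['cx'])/im['fx']*z,(v-im['cy'])/im['fy']*z,z],-1)
    return P@np.array(im['T'])[:3,:3].T+np.array(im['T'])[:3,3]
E
python3 - <<'E'
from h import *
for n in('top','side'):
    im=shot(n);cv2.imwrite(f'pics/{n}0.png',im['color'][:,:,::-1]);print(n,im['T'],im['fx'])
print(ctrl.read_state())
E
```

```text
pics
top [[ 2.16138660e-02 -9.91088851e-01  1.31437175e-01  3.25551156e+02]
 [-9.99761031e-01 -2.18567491e-02 -4.05360231e-04 -1.61886934e+01]
 [ 3.27453736e-03 -1.31397004e-01 -9.91324420e-01  1.61248399e+03]
 [ 0.00000000e+00  0.00000000e+00  0.00000000e+00  1.00000000e+00]] 484.42472334979726
side [[-7.65752930e-01 -3.50241181e-01  5.39401118e-01 -1.33157333e+02]
 [-6.42709257e-01  3.86233686e-01 -6.61625537e-01  8.22356010e+02]
 [ 2.33936278e-02 -8.53319785e-01 -5.20862825e-01  7.98272441e+02]
 [ 0.00000000e+00  0.00000000e+00  0.00000000e+00  1.00000000e+00]] 441.00822883431687
{'clock': 0.1, 'qpos': array([ 1.20016244,  0.62924268,  0.03843015,  1.5182532 , -0.02702774,
        0.99631369, -0.01999011]), 'qd': array([-5.11931212e-04, -2.98977245e-03,  1.20503766e-03, -2.23207903e-03,
        1.03043843e-03, -3.89321299e-04, -8.88323169e-05]), 'tau': array([ 3.03389381e-03, -5.64528608e+01,  1.23043980e+00, -1.93973225e+01,
        1.12314752e-02,  5.48836193e-03, -6.96584550e-06]), 'eef_pos': array([ 194.97700593, -619.52389545,  252.49257815]), 'tool_rot': array([-3.13989267e+00, -1.55357656e-05,  3.04840828e-01]), 'force': array([ 0.4883977 , -0.4353144 ,  0.14965166]), 'torque': array([0.01295765, 0.03852699, 0.00154917]), 'gripper_force': 0.0, 'width': 85.88400062898181}
```

View pics/top0.png

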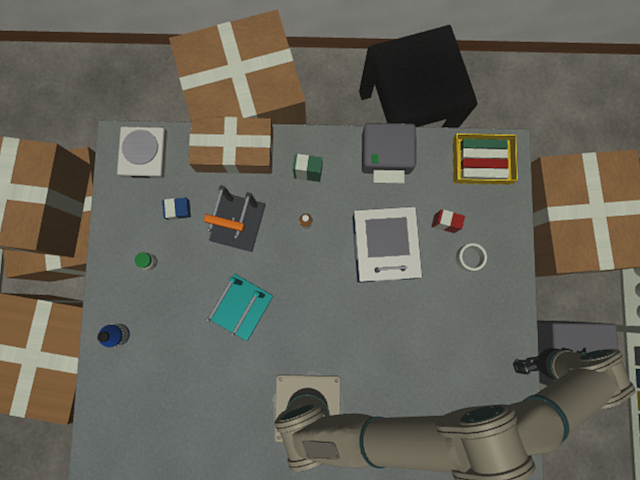

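View pics/side0.png

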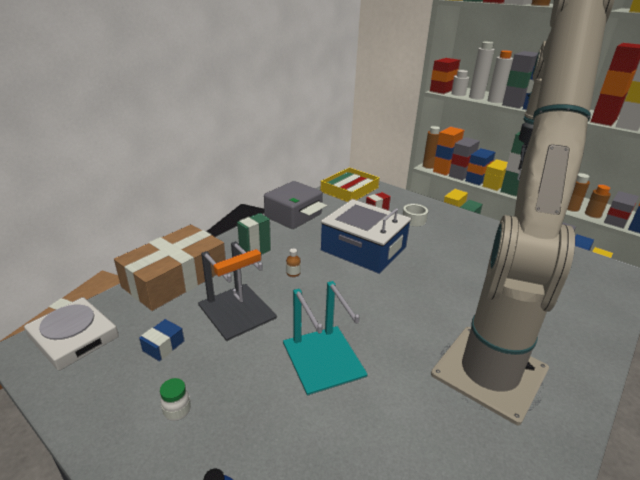

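Top view: the orange lifter handle is at (224,222) on the dark stand at (238,220). There is an empty turquoise look-alike stand at (240,307), to be left alone. The tub is at (388,244) with its bail at (390,268). The dark stand fits because it is dark steel and holds the orange handle. I'll measure next and make one confirming crop.

Run:
```python
from h import *
rays={}
for n in('top','side'):
    im=dict(np.load(n+'.npz'));c=im['color'].astype(int);P=pts(im)
    hsv=cv2.cvtColor(im['color'],cv2.COLOR_RGB2HSV)
    m=((hsv[...,0]<16)&(hsv[...,0]>5)&(hsv[...,1]>200)&(hsv[...,2]>130)).astype(np.uint8)
    k,l,st,ce=cv2.connectedComponentsWithStats(m)
    for i in range(1,k):
        if st[i,4]<60: continue
        Q=P[l==i];d=Q-Q.mean(0);w=np.linalg.svd(d[:,:2],full_matrices=False)[2][0]
        print(n,st[i],ce[i],Q.mean(0).round(1),'z',np.percentile(Q[:,2],[5,50,95]).round(),'axis',np.degrees(np.arctan2(w[1],w[0])))
    def ray(u,v):
        T=im['T'];d=T[:3,:3]@np.array([(u-im['cx'])/im['fx'],(v-im['cy'])/im['fy'],1]);return T[:3,3],d
    if n=='top':
        # things by height in top view
        for nm,(u0,u1,v0,v1,z0,z1) in dict(bail=(360,420,255,282,140,180),lid=(345,430,200,290,100,128),prongs=(195,275,175,255,150,176)).items():
            s=np.zeros((480,640),bool);s[v0:v1,u0:u1]=1;s&=(P[...,2]>z0)&(P[...,2]<z1);Q=P[s]
            if len(Q): print(nm,len(Q),Q.mean(0).round(1),cv2.minAreaRect(Q[:,:2].astype(np.float32)))
    print('tilt')
a=cv2.imread('pics/top0.png');b=cv2.imread('pics/side0.png')
A=cv2.resize(a[165:295,190:440],None,fx=3.2,fy=3.2,interpolation=2)[:300];
A=cv2.resize(a[175:290,195:435],(800,383),interpolation=2)
B=cv2.resize(b[195:275,190:420],(800,278),interpolation=2)[:217]
B=cv2.resize(b[200:262,190:420],(800,216),interpolation=2)
cv2.imwrite('pics/crop.png',np.vstack([A,B]))
```

```text
top [204 215  40  16 277] [223.48375451 222.14801444] [563.  257.9 200.7] z [191. 196. 201.] axis -111.02865103083892
bail 77 [ 441.1 -245.   159. ] ((441.1708679199219, -246.92242431640625), (8.221964836120605, 86.0202865600586), 5.311972141265869)
lid 4324 [ 520.9 -240.1  114.4] ((521.084228515625, -241.11050415039062), (223.86764526367188, 195.27532958984375), 5.107374668121338)
prongs 285 [617.4 242.6 167.7] ((599.90673828125, 247.45184326171875), (102.0911636352539, 144.91079711914062), 76.29632568359375)
tilt
side [440 127  23  19 164] [453.01829268 132.91463415] [  813.4 -1552.     18.3] z [-11.  24.  28.] axis 96.93307750109163
side [214 250  47  25 516] [237.05620155 261.67829457] [557.4 264.6 191.1] z [178. 193. 197.] axis 119.38640807817376
tilt
```

View pics/crop.png

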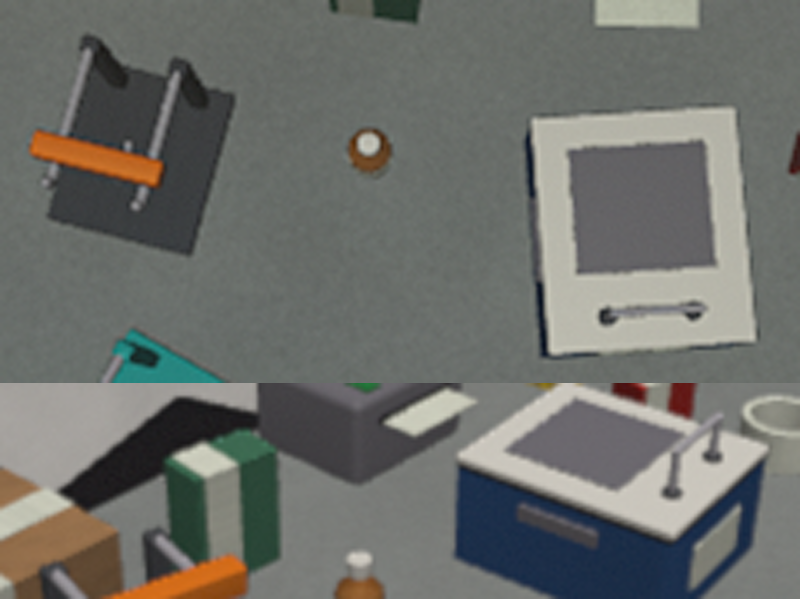

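The crop shows the orange handle across the dark stand's prongs, hook tip behind it (+x), and the bail bar at crop (650,310). I'll raise, turn and go above the handle.

{"name": "step_arm", "arguments": {"plan": [{"dz":-0.17,"gripper":1},{"dz":-0.17,"gripper":1},{"dz":-0.17,"gripper":1},{"az":-0.1,"gripper":1},{"az":-0.1,"gripper":1},{"az":-0.1,"gripper":1},{"az":-0.1,"gripper":1},{"az":-0.1,"gripper":1},{"az":-0.1,"gripper":1},{"dx":0.16,"dy":0.058,"gripper":1},{"dx":0.16,"dy":0.058,"gripper":1},{"dx":0.16,"dy":0.058,"gripper":1},{"dx":0.16,"dy":0.058,"gripper":1},{"dx":0.16,"dy":0.058,"gripper":1},{"dx":0.16,"dy":0.058,"gripper":1},{"dx":0.16,"dy":0.058,"gripper":1},{"dx":0.16,"dy":0.058,"gripper":1},{"dx":0.16,"dy":0.058,"gripper":1}]}}

```text
invalid input
```

{"name": "step_arm", "arguments": {"plan": [{"dx":0,"dy":0,"dz":-0.17,"ax":0,"ay":0,"az":0,"gripper":1},{"dx":0,"dy":0,"dz":-0.17,"ax":0,"ay":0,"az":0,"gripper":1},{"dx":0,"dy":0,"dz":-0.17,"ax":0,"ay":0,"az":0,"gripper":1},{"dx":0,"dy":0,"dz":0,"ax":0,"ay":0,"az":-0.1,"gripper":1},{"dx":0,"dy":0,"dz":0,"ax":0,"ay":0,"az":-0.1,"gripper":1},{"dx":0,"dy":0,"dz":0,"ax":0,"ay":0,"az":-0.1,"gripper":1},{"dx":0,"dy":0,"dz":0,"ax":0,"ay":0,"az":-0.1,"gripper":1},{"dx":0,"dy":0,"dz":0,"ax":0,"ay":0,"az":-0.1,"gripper":1},{"dx":0,"dy":0,"dz":0,"ax":0,"ay":0,"az":-0.1,"gripper":1}]}}

```text
clock: 1.23
eef_pos: [194.9, -619.8, 405.7]
tool_rot: [-3.141, -0.001, 1.252]
force: [-0.3, 0.4, -0.1]
width: 85.6
gripper_force: 0.0
```

{"name": "step_arm", "arguments": {"plan": [{"dx":0.16,"dy":0.058,"dz":0,"ax":0,"ay":0,"az":0,"gripper":1},{"dx":0.16,"dy":0.058,"dz":0,"ax":0,"ay":0,"az":0,"gripper":1},{"dx":0.16,"dy":0.058,"dz":0,"ax":0,"ay":0,"az":0,"gripper":1},{"dx":0.16,"dy":0.058,"dz":0,"ax":0,"ay":0,"az":0,"gripper":1},{"dx":0.16,"dy":0.058,"dz":0,"ax":0,"ay":0,"az":0,"gripper":1},{"dx":0.16,"dy":0.058,"dz":0,"ax":0,"ay":0,"az":0,"gripper":1},{"dx":0.16,"dy":0.058,"dz":0,"ax":0,"ay":0,"az":0,"gripper":1},{"dx":0.16,"dy":0.058,"dz":0,"ax":0,"ay":0,"az":0,"gripper":1},{"dx":0.16,"dy":0.058,"dz":0,"ax":0,"ay":0,"az":0,"gripper":1}]}}

```text
clock: 2.35
eef_pos: [481.5, -258.9, 406.0]
tool_rot: [-3.141, 0.0, 1.247]
force: [0.6, -0.3, -0.0]
width: 85.6
gripper_force: 0.0
```

{"name": "step_arm", "arguments": {"plan": [{"dx":0.17,"dy":-0.028,"dz":0,"ax":0,"ay":0,"az":0,"gripper":1},{"dx":0.17,"dy":-0.028,"dz":0,"ax":0,"ay":0,"az":0,"gripper":1},{"dx":0.17,"dy":-0.028,"dz":0,"ax":0,"ay":0,"az":0,"gripper":1},{"dx":0.17,"dy":-0.028,"dz":0,"ax":0,"ay":0,"az":0,"gripper":1},{"dx":0.17,"dy":-0.028,"dz":0,"ax":0,"ay":0,"az":0,"gripper":1},{"dx":0.17,"dy":-0.028,"dz":0,"ax":0,"ay":0,"az":0,"gripper":1},{"dx":0.17,"dy":-0.028,"dz":0,"ax":0,"ay":0,"az":0,"gripper":1},{"dx":0.17,"dy":-0.028,"dz":0,"ax":0,"ay":0,"az":0,"gripper":1},{"dx":0.17,"dy":-0.028,"dz":0,"ax":0,"ay":0,"az":0,"gripper":1},{"dx":0,"dy":0,"dz":0,"ax":0,"ay":0,"az":0,"gripper":1}]}}

```text
clock: 3.6
eef_pos: [553.9, 204.3, 405.5]
tool_rot: [-3.139, -0.002, 1.255]
force: [0.5, -0.4, 0.2]
width: 85.7
gripper_force: 0.0
```

```bash
cat > w.py <<'E'
from h import *
import sys
im=shot('wrist');cv2.imwrite(f'pics/{sys.argv[1]}.png',im['color'][:,:,::-1]);P=pts(im)
print(im['T_tool_cam'].round(2),im['fx'])
hsv=cv2.cvtColor(im['color'],cv2.COLOR_RGB2HSV)
m=((hsv[...,0]<16)&(hsv[...,0]>5)&(hsv[...,1]>200)&(hsv[...,2]>130)).astype(np.uint8)
k,l,st,ce=cv2.connectedComponentsWithStats(m);i=1+st[1:,4].argmax();Q=P[l==i]
zt=np.percentile(Q[:,2],90);top=Q[abs(Q[:,2]-zt)<6]
print(st[i],'z',np.percentile(Q[:,2],[5,50,95]),cv2.minAreaRect(top[:,:2].astype(np.float32)),top.mean(0))
s=ctrl.read_state();print(s['eef_pos'],s['tool_rot'],s['clock'],s['qpos'].round(2))
E
python3 w.py w1
```

```text
[[-0.0000e+00 -9.5000e-01 -3.0000e-01  7.6980e+01]
 [ 1.0000e+00 -0.0000e+00 -0.0000e+00  1.0000e-02]
 [ 0.0000e+00 -3.0000e-01  9.5000e-01 -1.2029e+02]
 [ 0.0000e+00  0.0000e+00  0.0000e+00  1.0000e+00]] 350.39731039394263Traceback (most recent call last):
  File "w.py", line 7, in <module>
    k,l,st,ce=cv2.connectedComponentsWithStats(m);i=1+st[1:,4].argmax();Q=P[l==i]
                                                      ~~~~~~~~~~~~~~~^^
ValueError: attempt to get argmax of an empty sequence
```

View pics/w1.png

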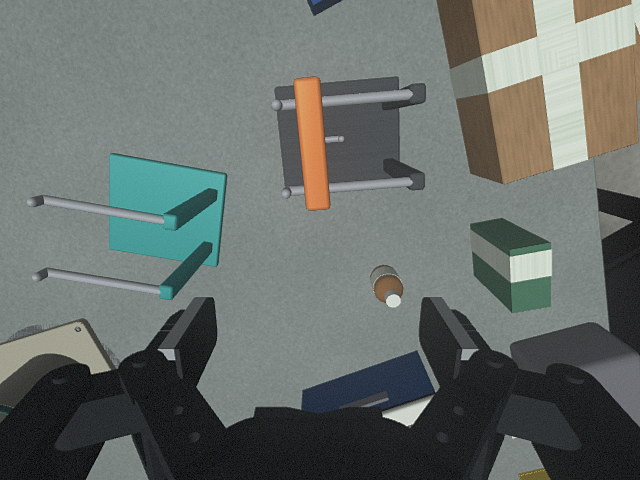

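The wrist view shows the handle at (312,143) on the prongs, slightly turned, with the hook tip at (335,139). My mask thresholds were too tight, so I'll loosen them.

```bash
sed -i 's/>200)&(hsv\[...,2\]>130)/>140)\&(hsv[...,2]>150)/; s/<16)/<20)/; s/^print(im\[.T_tool.*$//' w.py
cat >> w.py <<'E'
# rays through the handle's end mid-points / centroid, with plane z=196
T=np.array(im['T']);c=cv2.minAreaRect(np.argwhere(l==i)[:,::-1].astype(np.float32));print(c)
def onz(u,v,z):
    d=T[:3,:3]@np.array([(u-im['cx'])/im['fx'],(v-im['cy'])/im['fy'],1]);return T[:3,3]+d*(z-T[2,3])/d[2]
cn=cv2.boxPoints(c);print(np.array([onz(*p,196) for p in cn]).round(1))
# prong pixels
q=(P[...,2]>160)&(P[...,2]<176)&(np.hypot(P[...,0]-zt*0-600,P[...,1]-245)<120);print('prong',cv2.minAreaRect(P[q][:,:2].astype(np.float32)))
E
python3 w.py w1b
```

```text
[ 291   72   37  135 3170] z [193.90531221 195.41320844 196.71835904] ((565.6412963867188, 259.713134765625), (118.43936920166016, 22.486000061035156), 77.05237579345703) [566.43263528 262.07739305 195.36091196]
[554.9133586  198.81012052 405.64815239] [-3.14089079e+00  1.47754445e-03  1.24818229e+00] 3.7 [-0.1   0.44 -0.46  1.45  0.2   1.29 -0.9 ]
((309.0205383300781, 139.22540283203125), (133.35916137695312, 25.350006103515625), 84.80557250976562)
[[568.4 319.7 196. ]
 [589.7 314.5 196. ]
 [563.7 200.  196. ]
 [539.9 205.5 196. ]]
prong ((603.9452514648438, 249.92938232421875), (101.50055694580078, 143.9224395751953), 75.43254852294922)
```

{"name": "step_arm", "arguments": {"plan": [{"dx":0.1,"dy":-0.015,"dz":0,"ax":0,"ay":0,"az":0,"gripper":1},{"dx":0.1,"dy":-0.015,"dz":0,"ax":0,"ay":0,"az":-0.06,"gripper":1},{"dx":0,"dy":0,"dz":0.15,"ax":0,"ay":0,"az":0,"gripper":1},{"dx":0,"dy":0,"dz":0.15,"ax":0,"ay":0,"az":0,"gripper":1},{"dx":0,"dy":0,"dz":0.15,"ax":0,"ay":0,"az":0,"gripper":1},{"dx":0,"dy":0,"dz":0,"ax":0,"ay":0,"az":0,"gripper":1},{"dx":0,"dy":0,"dz":0,"ax":0,"ay":0,"az":0,"gripper":1},{"dx":0,"dy":0,"dz":0,"ax":0,"ay":0,"az":0,"gripper":1}]}}

```text
clock: 4.7
eef_pos: [566.9, 259.1, 273.7]
tool_rot: [3.138, -0.003, 1.341]
force: [-0.1, 0.2, 0.5]
width: 85.2
gripper_force: 0.0
```

```bash
python3 w.py w2
```

```text
[ 295  156   40  183 6756] z [193.99251943 195.46375878 196.58159621] ((565.7183837890625, 259.766357421875), (118.2294692993164, 22.667613983154297), 76.98312377929688) [567.02800803 265.10720231 195.3851042 ]
[566.71046299 259.05694799 273.49438716] [ 3.13861256e+00 -2.25768227e-03  1.34097703e+00] 4.75 [-0.2   0.6  -0.45  1.57  0.29  1.04 -0.96]
((314.5, 247.0), (182.0, 39.0), 90.0)
[[568.4 320.  196. ]
 [589.4 315.  196. ]
 [564.4 201.1 196. ]
 [539.5 207.  196. ]]
prong ((605.07763671875, 254.863525390625), (108.14139556884766, 147.2514190673828), 74.03008270263672)
```

View pics/w2.png

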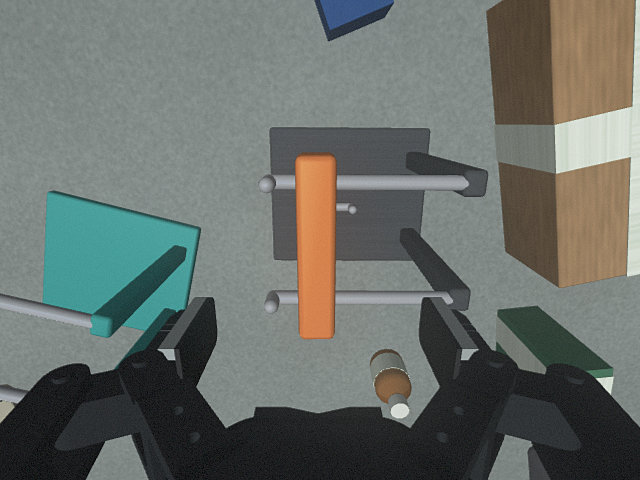

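The handle is centred between the fingers at (316,247), so I'll descend and close.

{"name": "step_arm", "arguments": {"plan": [{"dx":0,"dy":0,"dz":0.12,"ax":0,"ay":0,"az":0,"gripper":1},{"dx":0,"dy":0,"dz":0.12,"ax":0,"ay":0,"az":0,"gripper":1},{"dx":0,"dy":0,"dz":0.05,"ax":0,"ay":0,"az":0,"gripper":1},{"dx":0,"dy":0,"dz":0,"ax":0,"ay":0,"az":0,"gripper":1},{"dx":0,"dy":0,"dz":0,"ax":0,"ay":0,"az":0,"gripper":0},{"dx":0,"dy":0,"dz":0,"ax":0,"ay":0,"az":0,"gripper":0},{"dx":0,"dy":0,"dz":0,"ax":0,"ay":0,"az":0,"gripper":0},{"dx":0,"dy":0,"dz":0,"ax":0,"ay":0,"az":0,"gripper":0},{"dx":0,"dy":0,"dz":0,"ax":0,"ay":0,"az":0,"gripper":0},{"dx":0,"dy":0,"dz":0,"ax":0,"ay":0,"az":0,"gripper":0},{"dx":0,"dy":0,"dz":0,"ax":0,"ay":0,"az":0,"gripper":0},{"dx":0,"dy":0,"dz":0,"ax":0,"ay":0,"az":0,"gripper":0}]}}

```text
clock: 6.25
eef_pos: [566.0, 258.9, 185.1]
tool_rot: [3.141, -0.001, 1.342]
force: [-1.4, -1.1, 6.9]
width: 23.0
gripper_force: 58.8
```

Grasped: width 23 mm, force 59 N. I'll lift straight off and turn to the lid's yaw.

{"name": "step_arm", "arguments": {"plan": [{"dx":0,"dy":0,"dz":-0.06,"ax":0,"ay":0,"az":0,"gripper":0},{"dx":0,"dy":0,"dz":-0.13,"ax":0,"ay":0,"az":0,"gripper":0},{"dx":0,"dy":0,"dz":-0.13,"ax":0,"ay":0,"az":0,"gripper":0},{"dx":0,"dy":0,"dz":-0.13,"ax":0,"ay":0,"az":0,"gripper":0},{"dx":0,"dy":0,"dz":-0.13,"ax":0,"ay":0,"az":0,"gripper":0},{"dx":0,"dy":0,"dz":-0.13,"ax":0,"ay":0,"az":0,"gripper":0},{"dx":0,"dy":0,"dz":0,"ax":0,"ay":0,"az":-0.07,"gripper":0},{"dx":0,"dy":0,"dz":0,"ax":0,"ay":0,"az":-0.07,"gripper":0},{"dx":0,"dy":0,"dz":0,"ax":0,"ay":0,"az":-0.063,"gripper":0},{"dx":0,"dy":0,"dz":0,"ax":0,"ay":0,"az":0,"gripper":0},{"dx":0,"dy":0,"dz":0,"ax":0,"ay":0,"az":0,"gripper":0}]}}

```text
clock: 7.62
eef_pos: [565.6, 258.6, 397.5]
tool_rot: [-3.141, 0.0, 1.659]
force: [0.4, -0.0, -2.7]
width: 23.2
gripper_force: 59.2
```

{"name": "step_arm", "arguments": {"plan": [{"dx":-0.137,"dy":-0.068,"dz":0,"ax":0,"ay":0,"az":0,"gripper":0},{"dx":-0.137,"dy":-0.068,"dz":0,"ax":0,"ay":0,"az":0,"gripper":0},{"dx":-0.137,"dy":-0.068,"dz":0,"ax":0,"ay":0,"az":0,"gripper":0},{"dx":-0.137,"dy":-0.068,"dz":0,"ax":0,"ay":0,"az":0,"gripper":0},{"dx":-0.137,"dy":-0.068,"dz":0,"ax":0,"ay":0,"az":0,"gripper":0},{"dx":-0.137,"dy":-0.068,"dz":0,"ax":0,"ay":0,"az":0,"gripper":0},{"dx":-0.137,"dy":-0.068,"dz":0,"ax":0,"ay":0,"az":0,"gripper":0},{"dx":-0.137,"dy":-0.068,"dz":0,"ax":0,"ay":0,"az":0,"gripper":0},{"dx":-0.137,"dy":-0.068,"dz":0,"ax":0,"ay":0,"az":0,"gripper":0},{"dx":-0.137,"dy":-0.068,"dz":0,"ax":0,"ay":0,"az":0,"gripper":0},{"dx":-0.137,"dy":-0.068,"dz":0,"ax":0,"ay":0,"az":0,"gripper":0},{"dx":-0.137,"dy":-0.068,"dz":0,"ax":0,"ay":0,"az":0,"gripper":0},{"dx":0,"dy":0,"dz":0,"ax":0,"ay":0,"az":0,"gripper":0},{"dx":0,"dy":0,"dz":0,"ax":0,"ay":0,"az":0,"gripper":0},{"dx":0,"dy":0,"dz":0,"ax":0,"ay":0,"az":0,"gripper":0}]}}

```text
clock: 9.5
eef_pos: [366.7, -253.1, 397.5]
tool_rot: [3.141, -0.0, 1.663]
force: [0.3, 0.4, -1.9]
width: 23.3
gripper_force: 59.6
```

```bash
cat > b.py <<'E'
from h import *
import sys
for n in ('wrist','top','side'):
    im=shot(n);P=pts(im);cv2.imwrite(f'pics/{n}_{sys.argv[1]}.png',im['color'][:,:,::-1])
    q=(abs(P[...,2]-157)<10)&(np.hypot(P[...,0]-441,P[...,1]+247)<60)
    if n!='side' and q.sum()>20: print(n,'bail',q.sum(),cv2.minAreaRect(P[q][:,:2].astype(np.float32)),np.percentile(P[q][:,2],[10,50,90]))
    hsv=cv2.cvtColor(im['color'],cv2.COLOR_RGB2HSV)
    m=((hsv[...,0]<20)&(hsv[...,0]>5)&(hsv[...,1]>140)&(hsv[...,2]>150))&(np.hypot(P[...,0]-380,P[...,1]+250)<120)
    if m.sum()>30: print(n,'handle',P[m].mean(0).round(1),cv2.minAreaRect(P[m][:,:2].astype(np.float32)),P[m][:,2].max())
s=ctrl.read_state();print(s['eef_pos'],s['tool_rot'],s['clock'],s['qpos'].round(2),s['force'],s['width'])
E
python3 b.py a
```

```text
wrist bail 649 ((442.707763671875, -246.35250854492188), (8.31063461303711, 86.8993911743164), 4.800440788269043) [157.52042019 159.72189249 161.0970024 ]
wrist handle [ 364.2 -232.8  408.4] ((364.0499572753906, -230.57766723632812), (22.1253662109375, 108.58234405517578), 5.183637619018555) 517.8270206395474
top bail 76 ((441.447021484375, -247.24986267089844), (7.720314025878906, 84.31887817382812), 5.148120403289795) [154.53171089 159.70321348 163.24927713]
top handle [ 361.6 -214.5  407.6] ((361.8125305175781, -214.07681274414062), (21.386449813842773, 39.48434829711914), 5.177293300628662) 412.9017459483873
side handle [ 361.1 -232.4  407.8] ((359.182373046875, -237.50628662109375), (88.83845520019531, 69.90193939208984), 67.16712951660156) 446.59707717482024
[ 366.46281744 -253.53525487  397.42706906] [3.14134261e+00 9.34158313e-06 1.66221996e+00] 9.65 [ 0.85  0.19 -0.37  1.82  0.08  1.14  0.54] [-0.39039585 -0.07562054 -3.02267882] 23.417567078376976
```

View pics/wrist_a.png

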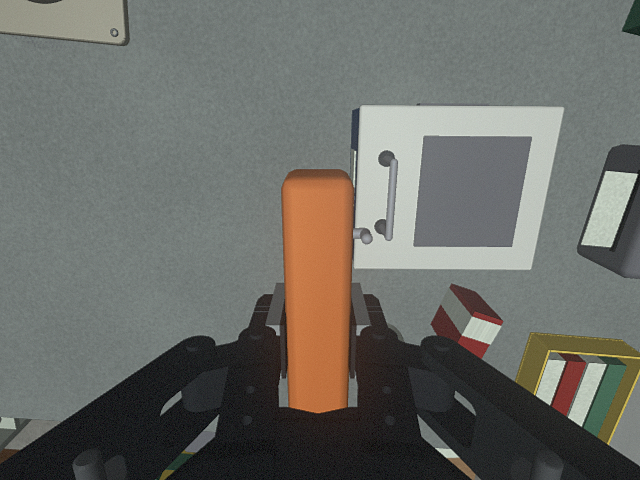

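The bail bar is at (392,200) and the hook tip at (365,237), just short of the lid. I'll descend to bail-opening height and check from the side.

{"name": "step_arm", "arguments": {"plan": [{"dx":0,"dy":0,"dz":0.13,"ax":0,"ay":0,"az":0,"gripper":0},{"dx":0,"dy":0,"dz":0.13,"ax":0,"ay":0,"az":0,"gripper":0},{"dx":0,"dy":0,"dz":0.13,"ax":0,"ay":0,"az":0,"gripper":0},{"dx":0,"dy":0,"dz":0.1,"ax":0,"ay":0,"az":0,"gripper":0},{"dx":0,"dy":0,"dz":0,"ax":0,"ay":0,"az":0,"gripper":0},{"dx":0,"dy":0,"dz":0,"ax":0,"ay":0,"az":0,"gripper":0}]}}

```text
clock: 10.4
eef_pos: [367.0, -254.6, 251.4]
tool_rot: [3.14, 0.001, 1.661]
force: [0.3, 1.1, -2.5]
width: 23.2
gripper_force: 59.4
```

```bash
python3 b.py b
python3 - <<'E'
import cv2
a=cv2.imread('pics/side_b.png');cv2.imwrite('pics/side_bc.png',cv2.resize(a[150:280,310:480],None,fx=4.4,fy=4.4,interpolation=2))
E
```

```text
wrist bail 1739 ((442.900146484375, -246.40948486328125), (8.457357406616211, 87.15333557128906), 4.894198894500732) [156.85523479 159.68141796 160.94025361]
wrist handle [ 364.5 -234.4  262.2] ((364.32415771484375, -231.8170928955078), (21.826875686645508, 108.37353515625), 5.135173797607422) 371.56688466095545
top bail 68 ((422.67852783203125, -248.05398559570312), (45.44949722290039, 84.39176177978516), 4.67764139175415) [155.05209596 159.52095673 163.15482139]
top handle [ 362.1 -215.   262.6] ((363.1553955078125, -215.0230255126953), (22.21249771118164, 36.91560363769531), 2.8937127590179443) 269.7741531235863
side handle [ 363.2 -234.1  261.3] ((370.5978088378906, -244.70899963378906), (32.77211380004883, 107.64339447021484), 20.60137367248535) 264.0287559018419
[ 366.8644599  -254.8230549   251.61565466] [3.13940683e+00 1.89933687e-03 1.66040427e+00] 10.55 [ 0.8   0.36 -0.35  2.06  0.18  0.75  0.44] [ 0.61855677 -0.79794838 -2.84028164] 23.103595946606927
```

View pics/side_bc.png

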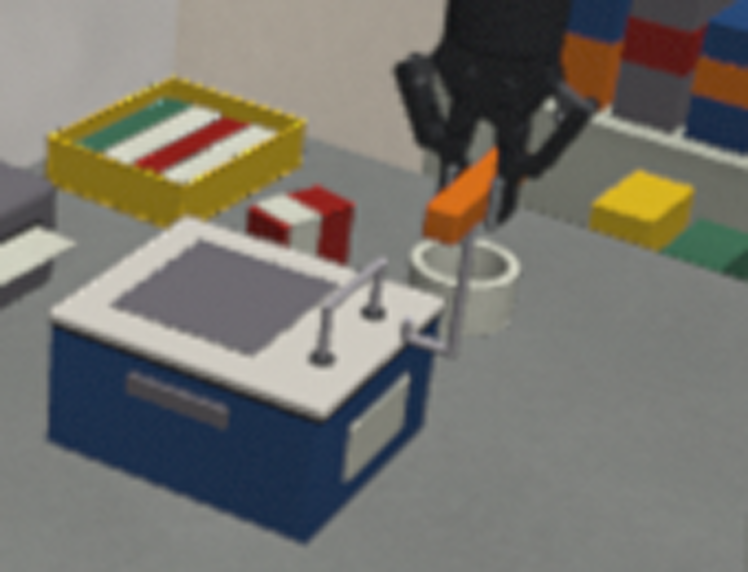

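The hook is level with the opening, in front of the bail (tip at crop (408,328), bar at (355,285)). I'll slide it in.

{"name": "step_arm", "arguments": {"plan": [{"dx":0,"dy":0.04,"dz":0.007,"ax":0,"ay":0,"az":0,"gripper":0},{"dx":0,"dy":0.05,"dz":0,"ax":0,"ay":0,"az":0,"gripper":0},{"dx":0,"dy":0.05,"dz":0,"ax":0,"ay":0,"az":0,"gripper":0},{"dx":0,"dy":0.05,"dz":0,"ax":0,"ay":0,"az":0,"gripper":0},{"dx":0,"dy":0,"dz":0,"ax":0,"ay":0,"az":0,"gripper":0},{"dx":0,"dy":0,"dz":0,"ax":0,"ay":0,"az":0,"gripper":0}]}}

```text
clock: 11.3
eef_pos: [422.2, -249.2, 248.0]
tool_rot: [-3.14, -0.0, 1.66]
force: [0.1, 0.1, -2.2]
width: 23.3
gripper_force: 59.6
```

```bash
python3 b.py c
python3 - <<'E'
import cv2
a=cv2.imread('pics/side_c.png');cv2.imwrite('pics/side_cc.png',cv2.resize(a[170:260,350:460],None,fx=6,fy=6,interpolation=2))
E
```

```text
wrist bail 569 ((444.4637756347656, -235.91748046875), (4.971867561340332, 66.74156188964844), 6.927247524261475) [158.1587199  159.80531267 160.91409   ]
wrist handle [ 419.7 -229.1  258.7] ((419.5845947265625, -226.64218139648438), (21.78475570678711, 108.42080688476562), 5.3206987380981445) 368.27132874977275
top bail 33 ((439.87567138671875, -224.42343139648438), (6.601646900177002, 39.37367630004883), 5.677117347717285) [153.9299446  159.3596942  163.40721411]
top handle [ 416.8 -210.3  258.3] ((417.1346435546875, -210.73509216308594), (21.009201049804688, 39.86081314086914), 5.049186706542969) 264.9110189954133
side handle [ 417.3 -225.4  257.7] ((418.7947692871094, -234.42529296875), (25.599361419677734, 90.87428283691406), 10.690352439880371) 260.5231707212922
[ 422.11532798 -249.44769016  248.17808702] [-3.14094527e+00 -3.67709870e-05  1.65974386e+00] 11.45 [ 0.72  0.43 -0.34  1.95  0.19  0.8   0.36] [ 0.26629809 -0.06941003 -2.28502007] 23.207844978712853
```

View pics/side_cc.png

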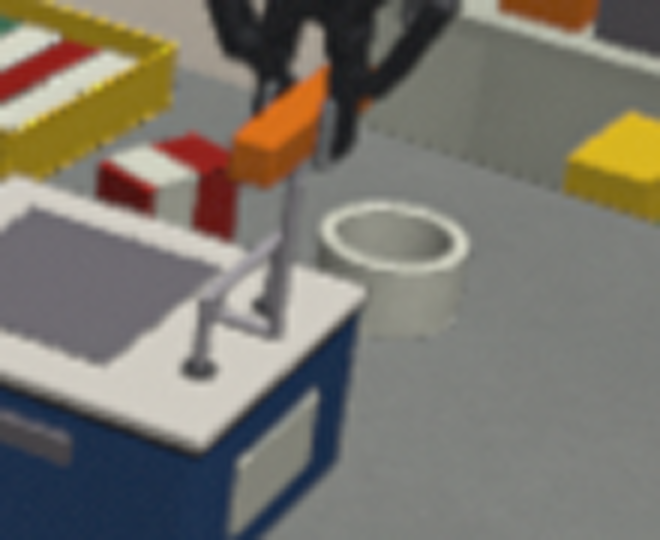

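The hook's foot passes under the bar (crop (240,310)). I'll raise gently to contact.

{"name": "step_arm", "arguments": {"plan": [{"dx":0,"dy":0.005,"dz":-0.03,"ax":0,"ay":0,"az":0,"gripper":0},{"dx":0,"dy":0,"dz":-0.03,"ax":0,"ay":0,"az":0,"gripper":0},{"dx":0,"dy":0,"dz":-0.01,"ax":0,"ay":0,"az":0,"gripper":0},{"dx":0,"dy":0,"dz":0,"ax":0,"ay":0,"az":0,"gripper":0},{"dx":0,"dy":0,"dz":0,"ax":0,"ay":0,"az":0,"gripper":0}]}}

```text
clock: 12.08
eef_pos: [424.1, -249.1, 269.1]
tool_rot: [-3.141, -0.0, 1.66]
force: [-0.2, -0.3, -2.0]
width: 23.4
gripper_force: 59.7
```

{"name": "step_arm", "arguments": {"plan": [{"dx":0,"dy":0,"dz":-0.007,"ax":0,"ay":0,"az":0,"gripper":0},{"dx":0,"dy":0,"dz":0,"ax":0,"ay":0,"az":0,"gripper":0}]}}

```text
clock: 12.32
eef_pos: [424.2, -249.1, 271.3]
tool_rot: [-3.141, -0.0, 1.66]
force: [-0.9, -0.5, -2.8]
width: 23.0
gripper_force: 59.5
```

{"name": "step_arm", "arguments": {"plan": [{"dx":0,"dy":0,"dz":-0.007,"ax":0,"ay":0,"az":0,"gripper":0},{"dx":0,"dy":0,"dz":0,"ax":0,"ay":0,"az":0,"gripper":0}]}}

```text
clock: 12.58
eef_pos: [424.2, -249.0, 272.6]
tool_rot: [-3.141, -0.001, 1.661]
force: [2.6, -1.4, -12.9]
width: 23.2
gripper_force: 59.7
```

{"name": "step_arm", "arguments": {"plan": [{"dx":0,"dy":0,"dz":-0.007,"ax":0,"ay":0,"az":0,"gripper":0},{"dx":0,"dy":0,"dz":0,"ax":0,"ay":0,"az":0,"gripper":0}]}}

```text
clock: 12.82
eef_pos: [424.6, -248.9, 275.2]
tool_rot: [3.141, -0.001, 1.661]
force: [3.2, -0.3, -16.6]
width: 23.1
gripper_force: 60.0
```

{"name": "step_arm", "arguments": {"plan": [{"dx":0,"dy":0,"dz":-0.007,"ax":0,"ay":0,"az":0,"gripper":0},{"dx":0,"dy":0,"dz":0,"ax":0,"ay":0,"az":0,"gripper":0}]}}

```text
clock: 13.08
eef_pos: [425.1, -248.9, 278.1]
tool_rot: [3.14, 0.0, 1.661]
force: [5.5, 0.8, -13.7]
width: 23.5
gripper_force: 60.2
```

{"name": "step_arm", "arguments": {"plan": [{"dx":0,"dy":0,"dz":-0.007,"ax":0,"ay":0,"az":0,"gripper":0},{"dx":0,"dy":0,"dz":0,"ax":0,"ay":0,"az":0,"gripper":0}]}}

```text
clock: 13.32
eef_pos: [425.6, -248.9, 280.4]
tool_rot: [3.139, 0.001, 1.661]
force: [5.8, 0.6, -14.0]
width: 23.5
gripper_force: 60.4
```

The seal has broken smoothly. I'll continue to about 20 mm of rise, following the arc slightly (+x).

{"name": "step_arm", "arguments": {"plan": [{"dx":0,"dy":0.002,"dz":-0.007,"ax":0,"ay":0,"az":0,"gripper":0},{"dx":0,"dy":0.002,"dz":-0.007,"ax":0,"ay":0,"az":0,"gripper":0},{"dx":0,"dy":0.002,"dz":-0.007,"ax":0,"ay":0,"az":0,"gripper":0},{"dx":0,"dy":0.002,"dz":-0.007,"ax":0,"ay":0,"az":0,"gripper":0},{"dx":0,"dy":0.001,"dz":-0.007,"ax":0,"ay":0,"az":0,"gripper":0},{"dx":0,"dy":0,"dz":0,"ax":0,"ay":0,"az":0,"gripper":0},{"dx":0,"dy":0,"dz":0,"ax":0,"ay":0,"az":0,"gripper":0},{"dx":0,"dy":0,"dz":0,"ax":0,"ay":0,"az":0,"gripper":0},{"dx":0,"dy":0,"dz":0,"ax":0,"ay":0,"az":0,"gripper":0},{"dx":0,"dy":0,"dz":0,"ax":0,"ay":0,"az":0,"gripper":0},{"dx":0,"dy":0,"dz":0,"ax":0,"ay":0,"az":0,"gripper":0}]}}

```text
clock: 14.7
eef_pos: [428.0, -248.7, 290.9]
tool_rot: [3.139, 0.001, 1.661]
force: [5.5, 0.6, -10.5]
width: 23.1
gripper_force: 60.6
```

Run:
```python
from h import *
r=[]
for n in('top','wrist','side'):
    im=shot(n);P=pts(im)
    cs,sn=np.cos(.089),np.sin(.089);X=(P[...,0]-442)*cs+(P[...,1]+247)*sn;Y=-(P[...,0]-442)*sn+(P[...,1]+247)*cs
    q=(X>15)&(X<175)&(abs(Y)<85)&(P[...,2]>108)&(P[...,2]<150)
    if q.sum()>100:
        A=np.c_[X[q],np.ones(q.sum())];k=np.linalg.lstsq(A,P[q][:,2],rcond=None)[0];print(n,'lid slope rad',-np.arctan(k[0]))
    if n=='side': cv2.imwrite('pics/end.png',cv2.resize(im['color'][160:260,320:460,::-1],None,fx=5,fy=5,interpolation=2))
    if n=='wrist':
        hsv=cv2.cvtColor(im['color'],cv2.COLOR_RGB2HSV);m=((hsv[...,0]<20)&(hsv[...,0]>5)&(hsv[...,1]>140)&(hsv[...,2]>150))
        Q=P[m];Q=Q[abs(Q[:,2]-302)<30];print('handle',Q.mean(0),np.linalg.svd(Q-Q.mean(0),full_matrices=False)[2][2])
s=ctrl.read_state();print(s['eef_pos'],s['tool_rot'],s['force'],s['gripper_force'],s['clock'])
```

```text
top lid slope rad 0.10249970531696946
wrist lid slope rad 0.09820862821304742
handle [ 425.5804956  -228.73494694  301.18136226] [-0.01529607  0.0011372   0.99988236]
side lid slope rad 0.09735574304743735
[ 427.99306405 -248.74571734  290.85571938] [3.13916848e+00 5.54222214e-04 1.66069904e+00] [  4.58702365   0.98513173 -12.48577987] 60.5858713388443 14.85
```

View pics/end.png

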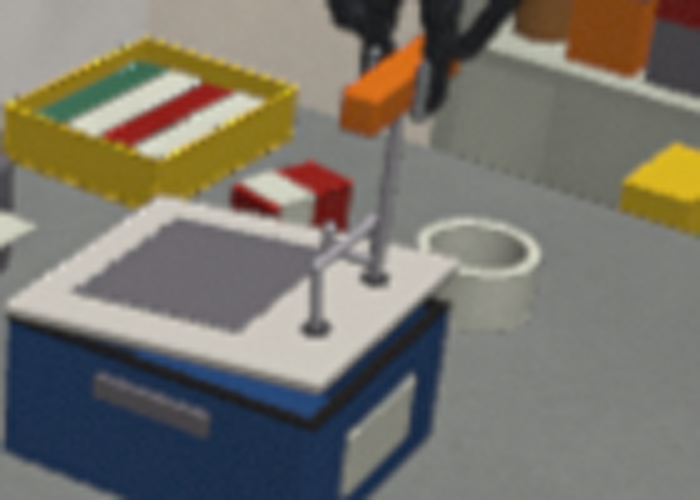

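The lid is open by about 0.10 rad (gap visible at crop (320,400)). It hangs steady on the hook and the lifter is upright, so I'm handing in.

```bash
python3 -c "
from cell import ctrl
print(ctrl.finish_job())"
```

```text
the job is handed in; nothing more can be done
None
```

I handed the job in at about 15 s, with the lid free of its seal and hanging on the lifter's hook at about 0.10 rad (bail roughly 19 mm up), and the lifter upright in the gripper; the hand-in returned no verdict.

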